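Fit the water-filter cartridge and close its box

ROBOT

A 7-joint arm with a two-finger parallel gripper is mounted at the origin on the work surface. World frame = base frame: x ahead of the robot, y to its left, z up, the work surface at z = 0. Lengths are in m, angles in rad, forces in N, time in s.
With the tool pointing down it reaches from about 0.425 to 0.925 m from the base axis. Payload 6.8 kg.
Tool frame: the origin (TCP) lies at the very end of the fingers, on their centre line; the grasp point (between the pads) lies 19 mm behind it; y points along the fingers, x is the direction in which the jaws open and shut, and the axes are right-handed (so a half turn about y gives the same grasp; the last joint's range is limited). The gripper opens to 88 mm and grips with 3 to 60 N. Pads are 20 mm wide; open, the fingers measure 115 mm over their backs; the gripper's body (75 mm by 178 mm) begins 61 mm behind the grasp point.
Start: joints at [1.135, 0.477, 0.022, 1.555, -0.011, 1.109, -0.083], TCP at [0.217, -0.639, 0.223] pointing down, gripper open.
Joint ranges: [-2.96, 2.96], [-0.34, 2.1], [-1.41, 1.46], [0.24, 2.44], [-1.37, 4.51], [0.17, 1.92], [-2.96, 2.96]. Speed limits (rad/s): [2.39, 2.39, 3.14, 3.14, 3.14, 3.14, 3.14].

INTERFACE

Orientations are given as a 3x3 rotation matrix whose columns are the frame's x, y, z axes.
In Python, from workcell import env, vision gives the robot as it stands.
- The arm moves only by the tool play_rows, never from a script. Its argument "steps" is a list of rows, each an object with "dp": the shift along the tool's x, y, z in cm, a list of three; "delta_rot": the turn, a rotation vector about the tool's x, y, z in rad, a list of three; "claw": the opening in per cent of the stroke, from 0 (shut) to 100 (fully open). In form: [{"dp": [dx, dy, dz], "delta_rot": [wx, wy, wz], "claw": claw}, ...]. A call has 1 to 10 rows; each row shifts and turns the commanded pose from where the row before left it, along the tool's axes as they then stand; what a row does not reach is not made up. A row lasts 1/8 s, in which the tool goes at most 62.5 mm and 10.7 degrees, less where a joint would pass 70% of its speed; a pose out of reach is approached as far as the arm can. A call with a gripper value outside its range is refused whole. The fingers move at their own pace and stop on an object; "grip_force" is the grip in N (left out, the last holds). Time passes only in rows, so rows that do not move let the fingers close. It gives the time, the measured TCP pose, the force and the opening at its end, in the units of the state.
- env.sense(): the state, without advancing time (a new reading comes with each control period).
- vision.grab_frame(name): name is "scene" or "top" or "wrist"; returns the picture (400x640x3 uint8, blue, green, red); there is no depth.
- vision.camera_info(name): a dict with "intrinsics" (3x3 intrinsics, pixels), "dist" ([k1, k2, p1, p2, k3] as OpenCV has them; the pictures are not rectified), "R" (3x3) and "t" (3): a world point X has camera coordinates R X + t. Camera axes: x right, y down, z forward; pixel columns grow to the right and rows downward; lengths in m; the calibration is good to about 2 mm. A picture is of the moment at which its call begins: read the wrist's pose just before it. camera_info takes no time and is no camera call; for the wrist camera it gives the pose at the moment of the call.
- env.hand_in(): hands the job in, once; it reports no verdict.
The state is a dict: "time_s": time; "q": joint angles; "joint_vel": joint speeds; "effort": joint torques, N m; "ee_pos": TCP position; "orientation": TCP orientation; "ft_force": force on the tool from outside, world axes, zero at the start; "ft_torque": the same for the moment, N m; "gripper_width": finger opening in m.
Only numpy, scipy, OpenCV 4.12 (cv2) and the standard library are available. Lean on these libraries where they do the work, as an engineer would, in place of code of your own. Each camera call takes 0.05 s, during which the arm holds its last target. There are 200 camera calls.

TASK

Change the kitchen water filter: lay the cartridge over the two fork clips of the open filter box with its blue end at the box's blue end, and press it straight down past the orange sprung jaw until it is fully home at both ends. Then put the green cover plate on the box so that it drops over both pins and lies flat on the end walls. Leave the soap bottle, flower pot and blue cup standing where they are.

Things in the scene. Friction and masses are not known exactly. Their poses are not given: they have to be found in the camera images.
- filter_box: Open filter box fixed to the counter: grey base 110 (x) x 190 (y) x 8 thick, long sides open. Origin: centre of its underside; z up, +y to its blue end. End walls at y = +85 (blue) and -85 (grey), 100 x 14, top at z = 70, one pin each. Fork clips at y = +57 and -57. Between y = -48 and 48 nothing is higher than z = 18, so fingers have room on both sides of the cartridge. Yaw within 0.4 rad.
- seat (a point): Where the centre of the cartridge comes to lie when fully home: on the box's axis, 38 above its underside. Axes as the filter box's.
- clip_blue (a point): Middle of the saddle floor of the fork clip next to the blue end wall, 27 above the box's underside, 14 wide (y). A fixed black prong on its -x side (inner face at x = -11.5, flared top up to z = 62), the orange jaw on its +x side; the cartridge's blue stub lies between them.
- clip_grey (a point): The same for the clip next to the grey end wall.
- pin_blue (a point): Tip of the steel pin in the middle of the blue end wall, 84 above the box's underside: 10 in diameter, 14 tall, the top 5 tapered.
- pin_grey (a point): Tip of the like pin on the grey end wall, 84 above the box's underside.
- jaw (a joint): Orange sprung jaw on the +x side of both clips, one piece, hinged along the box's y low down (x = 5, z = 14). 0 rad = closed, as sprung; grows as its top is pushed out to the box's +x. Stubs pushed down open it 0.1 to 0.2 rad, then it springs back to about 0 over them. The push takes roughly 10 to 15 N.
- jaw_nose (a point): Middle between the two noses of the jaw: rounded, 8 thick, 48 above the box's underside at x = 11.5 when closed; sloped lead-in above them up to z = 61. It moves with the jaw.
- cartridge: Filter cartridge, 140 long, along its own y, 0.11 to 0.22 kg. Origin: its centre; +y to the blue end. White round body 36 in diameter, y = -38 to 38 (grip its middle), blue band at y = 26; square collars 39 x 39 x 7 at y = +-41.5 and beyond them round stubs 22 in diameter, 25 long: blue at +y, grey at -y. Starts lying on its collars on the counter, axis 19.5 up.
- blue_end (a point): End face centre of the cartridge's blue stub, 70 from its centre along +y.
- cover: Green cover plate, 110 (x) x 198 (y) x 6 thick, 0.15 to 0.31 kg, lying flat on the counter. Origin: centre of its underside. Round through holes 14.5 in diameter at x = 0, y = +85 and -85. Black handle rib in its middle: 16 (x) x 80 (y), z = 6 to 40. Either way round fits; seated, its underside is 70 above the box's underside.
- grip (a point): Point inside the cover's handle rib, 30 above the cover's underside, to pinch across the rib (along x).
- soap_bottle: Teal soap bottle, 60 in diameter, 160 tall, standing on the counter; origin at the centre of its underside. Leave it alone.
- flower_pot: Empty terracotta pot, 90 in diameter at the rim, 85 tall; origin at the centre of its underside. Leave it alone.
- blue_cup: Blue ceramic cup, 70 in diameter, 70 tall; origin at the centre of its underside. Leave it alone.
There are look-alikes about, which are no part of the job. Of the things that look like the cover, the larger one is meant. Of the things that look like the filter_box, the larger one is meant.

How it is judged:
On the way, in this order (a step that is already met when the one before it is completed fails the run):
1. the cartridge is fully home in both clips, blue end to blue end, jaw sprung back over it (x of cartridge in the frame of seat between -0.004 and 0.004 m and y of cartridge in the frame of seat between -0.009 and 0.009 m and z of cartridge in the frame of seat between -0.003 and 0.003 m and angle between the y axis of cartridge and the y axis of filter_box, either way round below 0.06 rad and y of blue_end in the frame of filter_box above 0.04 m and value of joint jaw below 0.06 rad), for 0.2 s.
2. the cover plate lies flat on the box over both pins (x of cover in the frame of filter_box between -0.006 and 0.006 m and y of cover in the frame of filter_box between -0.006 and 0.006 m and z of cover in the frame of filter_box between 0.067 and 0.073 m and angle between the y axis of cover and the y axis of filter_box, either way round below 0.08 rad and angle between cover's own z axis and vertical below 0.03 rad), for 0.2 s.
At the end, for the whole second after the job is handed in: Cartridge centre within 4 mm across, 9 mm along and 3 mm in height of the seat, axis within 0.06 rad, blue end to blue end, jaw below 0.06 rad; cover underside 67 to 73 mm above the box's, centred within 6 mm in x and y, turned under 0.08 and tilted under 0.03 rad; both at rest (all of step 1 and all of step 2 and linear speed of each of cartridge, cover below 0.02 m/s); the robot touches nothing.
It fails at once if the soap bottle is shoved more than 30 mm or tipped (distance of soap_bottle from where it was at the start of the episode above 0.03 m or angle between soap_bottle's own z axis and vertical above 0.3 rad).
It fails at once if the flower pot is shoved more than 30 mm or tipped (distance of flower_pot from where it was at the start of the episode above 0.03 m or angle between flower_pot's own z axis and vertical above 0.3 rad).
It fails at once if the blue cup is shoved more than 30 mm or tipped (distance of blue_cup from where it was at the start of the episode above 0.03 m or angle between blue_cup's own z axis and vertical above 0.3 rad).
It also fails if it takes over 69 s, if anything falls off the work surface, if the arm or the gripper's body presses on something with over 40 N, if the wrist force passes 120 N, or if a joint passes its speed limit or range.

## Working session

There is one attempt and no reset: what is moved stays moved. The work goes in short steps, Python scripts to look and compute and a tool call to move; the robot and the scene stay as the last step left them, time stands still between calls to the robot, and variables do not carry over. Pictures are saved under pics/ and viewed, about 8 in all and at most 12, crops included, and the job is handed in when it is done.

Besides the shell and the picture viewer there is one more tool, called after "Request:" as name(argument=value, ...) on one line, values as JSON. play_rows: Moves the arm, as the interface text tells. Its arguments: {"type":"object","properties":{"steps":{"type":"array","items":{"type":"object","properties":{"dp":{"type":"array","items":{"type":"number"}},"delta_rot":{"type":"array","items":{"type":"number"}},"claw":{"type":"number"}}}},"grip_force":{"type":"number"}},"required":["steps"]}

```bash
ls; mkdir -p pics; python3 - <<'E'
from workcell import env, vision
import cv2
s=env.sense();print(s)
for n in ("scene","top"):
    cv2.imwrite(f"pics/{n}0.png",vision.grab_frame(n)); print(vision.camera_info(n))
E
```

```text
pics
{'time_s': 0.0, 'q': array([ 1.13487706,  0.47777514,  0.02232835,  1.55643391, -0.01147133,
        1.10928607, -0.08307902]), 'joint_vel': array([-1.63809935e-03, -1.98168615e-03,  1.48255650e-04,  7.38427088e-04,
       -6.91349196e-04,  4.95611162e-05,  7.75120986e-04]), 'effort': array([ 7.26009675e-04, -5.82856929e+01,  1.53481431e+00, -2.72608942e+01,
       -5.43845119e-02,  1.71078381e-02,  1.86978473e-04]), 'ee_pos': array([ 0.21712987, -0.63849829,  0.22170565]), 'orientation': array([[ 3.22040739e-01, -7.12439748e-04,  9.46725544e-01],
       [-9.46724161e-01,  1.62505244e-03,  3.22041491e-01],
       [-1.76791381e-03, -9.99998426e-01, -1.51150835e-04]]), 'ft_force': array([0.46471623, 0.29222012, 0.29445771]), 'ft_torque': array([-0.01766554,  0.03010081,  0.02705155]), 'gripper_width': 0.08796032323770847}
{'intrinsics': array([[368.44720251,   0.        , 318.71248052],
       [  0.        , 368.44720251, 198.76719057],
       [  0.        ,   0.        ,   1.        ]]), 'dist': array([-0.07190425,  0.        ,  0.        ,  0.        ,  0.        ]), 'R': array([[ 0.4215528 ,  0.90665573,  0.01638956],
       [ 0.68925983, -0.30862449, -0.65549357],
       [-0.58924878,  0.28762181, -0.75502289]]), 't': array([-0.19863276, -0.27149262,  1.29916746])}
{'intrinsics': array([[520.80242308,   0.        , 322.9795151 ],
       [  0.        , 520.80242308, 207.94142073],
       [  0.        ,   0.        ,   1.        ]]), 'dist': array([-0.17605061,  0.        ,  0.        ,  0.        ,  0.        ]), 'R': array([[ 0.00875293, -0.99987667, -0.01303927],
       [-0.98369999, -0.00626776, -0.17970821],
       [ 0.17960432,  0.01439971, -0.98363354]]), 't': array([-0.01043582,  0.47378397,  1.48570463])}
```

View pics/top0.png

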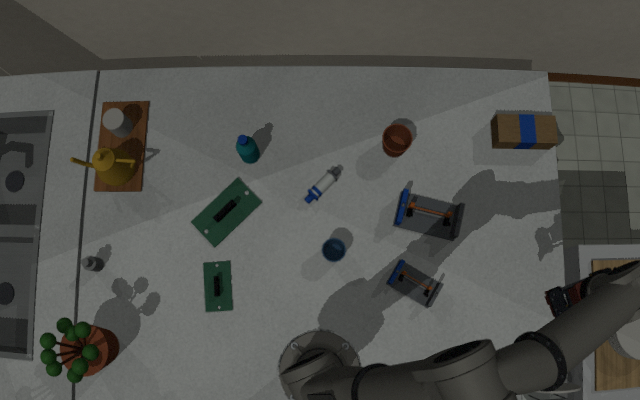

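View pics/scene0.png

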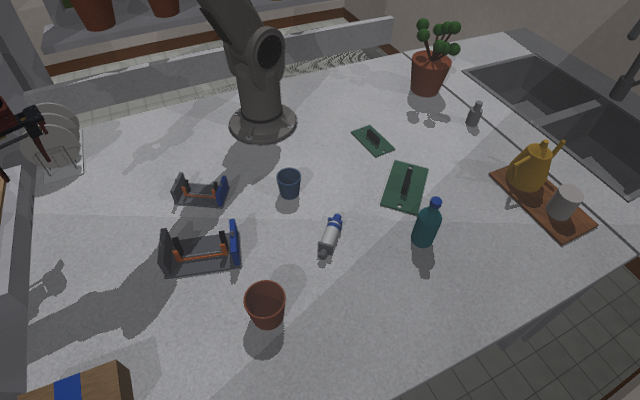

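Top view: filter boxes at (428,215), large, and (414,283), small, so I choose the large one. Covers are at (227,211), large, and (217,286), small, so again the large one. There is one cartridge at (322,185), blue end at (308,199). The soap bottle is at (247,148), the pot at (396,140) and the cup at (333,250). The scene view agrees: box (205,250), cartridge (330,237), cover (405,187).

```bash
cat > h.py <<'E'
import numpy as np, cv2
from workcell import env, vision
def ray(ci,uv):
    K,d,R,t=[np.asarray(ci[k],float) for k in("intrinsics","dist","R","t")]
    n=cv2.undistortPoints(np.array(uv,float).reshape(-1,1,2),K,d).reshape(-1,2)
    return -R.T@t, np.c_[n,np.ones(len(n))]@R
def onz(ci,uv,z):
    o,d=ray(ci,uv); return o+d*((z-o[2])/d[:,2])[:,None]
def tri(views):  # [(ci,(u,v)),...] -> point, residual
    A=np.zeros((3,3));b=np.zeros(3);L=[]
    for ci,uv in views:
        o,d=ray(ci,uv);d=d[0]/np.linalg.norm(d[0]);P=np.eye(3)-np.outer(d,d);A+=P;b+=P@o;L.append((P,o))
    x=np.linalg.solve(A,b);return x,[round(1000*float(np.linalg.norm(P@(x-o))),1) for P,o in L]
def proj(ci,X):
    K,d,R,t=[np.asarray(ci[k],float) for k in("intrinsics","dist","R","t")]
    return cv2.projectPoints(np.array(X,float).reshape(-1,3),cv2.Rodrigues(R)[0],t,K,d)[0].reshape(-1,2)
def blobs(img,lo,hi,amin=30,roi=None):
    m=cv2.inRange(cv2.cvtColor(img,cv2.COLOR_BGR2HSV),lo,hi)
    if roi: k=np.zeros_like(m);k[roi[1]:roi[3],roi[0]:roi[2]]=255;m&=k
    c=[c for c in cv2.findContours(m,cv2.RETR_EXTERNAL,cv2.CHAIN_APPROX_NONE)[0] if cv2.contourArea(c)>amin]
    return sorted(c,key=cv2.contourArea,reverse=True)
def cen(c):
    m=cv2.moments(c);return np.array([m['m10']/m['m00'],m['m01']/m['m00']])
E
python3 - <<'E'
from h import *
np.set_printoptions(precision=4,suppress=True)
im={n:cv2.imread(f"pics/{n}0.png") for n in("top","scene")}; ci={n:vision.camera_info(n) for n in im}
t=im["top"];h=cv2.cvtColor(t,cv2.COLOR_BGR2HSV)
for n,cols in (("green",((60,60,20),(90,255,255))),("blue",((105,120,40),(122,255,255))),("orange",((5,120,60),(16,255,255)))):
  for v in im:
    print(n,v)
    for c in blobs(im[v],*cols,25):
        r=cv2.minAreaRect(c); z={"green":.006,"blue":.03,"orange":.05}[n]
        print(np.round(cen(c)),cv2.contourArea(c),onz(ci[v],[cen(c)],z)[0]); 
c=blobs(t,(60,60,20),(90,255,255))[0]; p=onz(ci["top"],cv2.boxPoints(cv2.minAreaRect(c)),.006);print(p,p.mean(0),[np.linalg.norm(p[i]-p[i-1]) for i in range(4)])
cv2.imwrite("pics/crop1.png",np.vstack([cv2.resize(t[100:300,190:480],None,fx=2.75,fy=2.75,interpolation=cv2.INTER_CUBIC)])[:600])
E
```

```text
green top
[226. 212.] 2178.5 [0.4665 0.2878 0.006 ]
[218. 286.] 1227.5 [0.2431 0.3046 0.006 ]
green scene
[405. 187.] 1633.0 [0.4752 0.2805 0.006 ]
[373. 141.] 580.5 [0.2514 0.3015 0.006 ]
blue top
[527. 131.] 474.0 [ 0.7245 -0.6426  0.03  ]
[402. 207.] 171.5 [ 0.4806 -0.2403  0.03  ]
[396. 271.] 75.5 [ 0.2898 -0.2216  0.03  ]
[311. 197.] 69.0 [0.5105 0.0305 0.03  ]
[242. 139.] 60.5 [0.6884 0.2432 0.03  ]
blue scene
[ 68. 388.] 550.5 [ 0.6794 -0.648   0.03  ]
[234. 243.] 202.5 [ 0.4763 -0.2405  0.03  ]
[436. 201.] 67.0 [0.5744 0.3164 0.03  ]
[218. 196.] 47.5 [ 0.305  -0.2341  0.03  ]
[337. 218.] 40.0 [0.5112 0.0336 0.03  ]
orange top
[122. 133.] 539.0 [0.7062 0.6228 0.05  ]
[120. 184.] 392.0 [0.5435 0.612  0.05  ]
[ 99. 360.] 206.5 [0.0153 0.6472 0.05  ]
[113. 105.] 137.0 [0.7993 0.6626 0.05  ]
[ 97. 336.] 78.5 [0.0835 0.6568 0.05  ]
[397. 140.] 52.5 [ 0.6828 -0.2283  0.05  ]
[422. 208.] 45.5 [ 0.4739 -0.298   0.05  ]
[ 65. 349.] 41.0 [0.0404 0.7601 0.05  ]
[ 67. 341.] 35.5 [0.0643 0.7545 0.05  ]
[ 69. 364.] 35.0 [-0.0026  0.7442  0.05  ]
orange scene
[583. 218.] 214.0 [0.8065 0.6425 0.05  ]
[278.  23.] 132.5 [-0.6374  0.3003  0.05  ]
[200. 254.] 132.0 [ 0.4881 -0.3242  0.05  ]
[161.   8.] 121.5 [-1.0669 -0.1818  0.05  ]
[85.  6.] 103.0 [-1.3138 -0.5588  0.05  ]
[548. 192.] 102.5 [0.6929 0.6262 0.05  ]
[60. 70.] 82.5 [-0.6204 -0.6629  0.05  ]
[420.  57.] 79.5 [-0.1021  0.7368  0.05  ]
[124.  53.] 52.0 [-0.6402 -0.4013  0.05  ]
[92. 64.] 50.0 [-0.6097 -0.5368  0.05  ]
[446.  60.] 50.0 [-0.034   0.8236  0.05  ]
[95. 26.] 34.0 [-1.0074 -0.5151  0.05  ]
[196. 192.] 31.5 [ 0.2847 -0.2894  0.05  ]
[[0.4357 0.3966 0.006 ]
 [0.5756 0.2564 0.006 ]
 [0.4973 0.1801 0.006 ]
 [0.3598 0.3191 0.006 ]] [0.4671 0.288  0.006 ] [np.float64(0.10849293879235053), np.float64(0.19805867113992418), np.float64(0.10936725732822596), np.float64(0.19557535631193101)]
```

View pics/crop1.png

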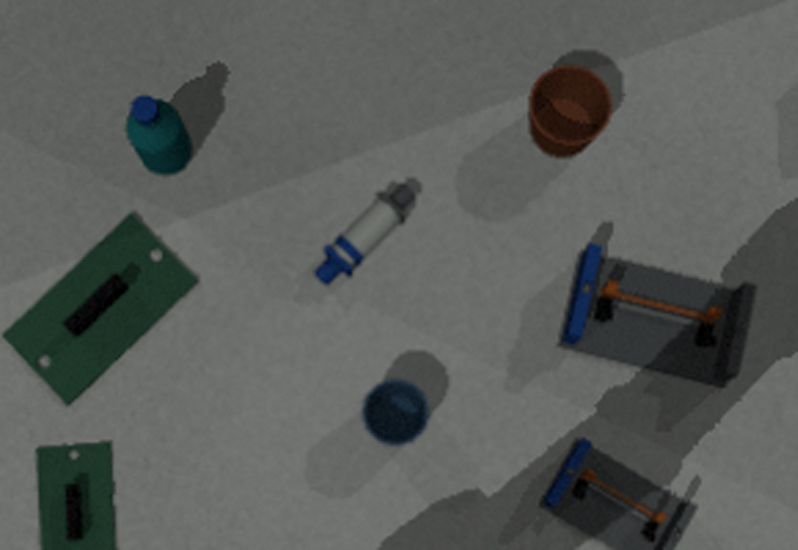

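Crop: big box with its blue wall at crop (583,293), grey wall (740,335) and orange jaw on the far (+x) side. The cartridge's blue tip is at (325,272), grey tip (415,187). The big cover's holes are at (156,256) and (44,361).

```bash
cat >> h.py <<'E'
def goto(p,ang,tcp=None,R=None):
    """print tool-frame shift (cm) and turn about tool y to bring TCP to p with tool z at world angle ang"""
    s=env.sense(); R=s["orientation"]; d=np.array(p)-s["ee_pos"]
    a=np.arctan2(R[1,2],R[0,2]); w=(ang-a+np.pi)%(2*np.pi)-np.pi
    print("t",s["time_s"],"tcp",s["ee_pos"].round(4),"ang",round(a,3),"tilt",R[2].round(4),"| dp cm",(R.T@d*100).round(2),"| roty",round(-w,3), "F",s["ft_force"].round(1),"w",round(s["gripper_width"],4))
E
python3 - <<'E'
from h import *
np.set_printoptions(precision=4,suppress=True)
ci={n:vision.camera_info(n) for n in("top","scene")}
f=lambda x,y:(190+x/2.75,100+y/2.75)
T=ci["top"]
b=onz(T,[f(319,279)],.0195)[0];g=onz(T,[f(418,183)],.0195)[0]
print(b,g,(b+g)/2,np.linalg.norm(b-g),np.arctan2(*(b-g)[[1,0]]))
h=onz(T,[f(156,256),f(44,361)],.006);print("holes",h,h.mean(0),np.linalg.norm(h[0]-h[1]),np.arctan2(*(h[1]-h[0])[[1,0]]))
bw=onz(T,[f(597,243),f(571,346)],.07);gw=onz(T,[f(752,283),f(727,385)],.07)
print("walls",bw,gw,np.linalg.norm(bw[0]-bw[1]),np.linalg.norm(bw.mean(0)-gw.mean(0)),(bw.mean(0)+gw.mean(0))/2,np.arctan2(*(bw.mean(0)-gw.mean(0))[[1,0]]))
# two-view height checks
print("blue wall face",tri([(T,f(583,295)),(ci["scene"],(235,240))]),"cart mid",tri([(T,((f(319,279)[0]+f(418,183)[0])/2,(f(319,279)[1]+f(418,183)[1])/2)),(ci["scene"],(330,236))]))
c=(b+g)/2
goto([c[0],c[1],.22],np.arctan2(*(b-g)[[1,0]]))
W=vision.camera_info("wrist");s=env.sense();print("wristcam in tool",s["orientation"].T@(-W["R"].T@W["t"]-s["ee_pos"]),(W["R"]@s["orientation"]),W["intrinsics"][0],W["dist"])
E
```

```text
[0.4975 0.0444 0.0195] [ 0.6059 -0.063   0.0195] [ 0.5517 -0.0093  0.0195] 0.15256799971226478 2.36064588264612
holes [[0.525  0.226  0.006 ]
 [0.4067 0.3463 0.006 ]] [0.4659 0.2861 0.006 ] 0.16875506345944366 2.3475397980404415
walls [[ 0.5284 -0.2515  0.07  ]
 [ 0.4181 -0.222   0.07  ]] [[ 0.4864 -0.4166  0.07  ]
 [ 0.3776 -0.3858  0.07  ]] 0.11414862334385001 0.1695869234588106 [ 0.4526 -0.319   0.07  ] 1.325234920200169
blue wall face (array([ 0.4779, -0.2373,  0.0422]), [2.2, 2.2]) cart mid (array([ 0.5515, -0.0073,  0.0215]), [1.7, 1.7])
t 0.1 tcp [ 0.2171 -0.6386  0.2218] ang 0.328 tilt [-0.0016 -1.     -0.0001] | dp cm [-48.81   0.25  51.93] | roty -2.033 F [-0.1  0.9 -1. ] w 0.0878
wristcam in tool [ 0.0003 -0.1623  0.0797] [[ 1.     -0.0002 -0.0008]
 [-0.0008 -0.2903 -0.9569]
 [-0.0001  0.9569 -0.2903]] [351.3194   0.     322.1186] [-0.048  0.     0.     0.     0.   ]
```

Request:
play_rows(steps=[{"dp":[-4.07,0,4.33],"delta_rot":[0,0,0],"claw":100},{"dp":[-4.07,0,4.33],"delta_rot":[0,0,0],"claw":100},{"dp":[-4.07,0,4.33],"delta_rot":[0,0,0],"claw":100},{"dp":[-4.07,0,4.33],"delta_rot":[0,0,0],"claw":100},{"dp":[-4.07,0,4.33],"delta_rot":[0,0,0],"claw":100},{"dp":[-4.07,0,4.33],"delta_rot":[0,0,0],"claw":100},{"dp":[-4.07,0,4.33],"delta_rot":[0,0,0],"claw":100},{"dp":[-4.07,0,4.33],"delta_rot":[0,0,0],"claw":100},{"dp":[-4.07,0,4.33],"delta_rot":[0,0,0],"claw":100},{"dp":[-4.07,0,4.33],"delta_rot":[0,0,0],"claw":100}])

```text
time_s: 1.35
ee_pos: [0.4967, -0.1127, 0.2226]
orientation: [[0.322, -0.0, 0.947], [-0.947, -0.0, 0.322], [0.0, -1.0, -0.0]]
ft_force: [0.4, 0.2, -0.2]
gripper_width: 0.0879
```

Request:
play_rows(steps=[{"dp":[-4.07,0,4.33],"delta_rot":[0,0,0],"claw":100},{"dp":[-4.07,0,4.33],"delta_rot":[0,0,0],"claw":100},{"dp":[0,0,0],"delta_rot":[0,-0.18,0],"claw":100},{"dp":[0,0,0],"delta_rot":[0,-0.18,0],"claw":100},{"dp":[0,0,0],"delta_rot":[0,-0.18,0],"claw":100},{"dp":[0,0,0],"delta_rot":[0,-0.18,0],"claw":100},{"dp":[0,0,0],"delta_rot":[0,-0.18,0],"claw":100},{"dp":[0,0,0],"delta_rot":[0,-0.18,0],"claw":100},{"dp":[0,0,0],"delta_rot":[0,-0.18,0],"claw":100},{"dp":[0,0,0],"delta_rot":[0,-0.18,0],"claw":100}])

```text
time_s: 2.6
ee_pos: [0.5517, -0.0095, 0.2223]
orientation: [[0.979, -0.001, -0.202], [0.202, -0.0, 0.979], [-0.001, -1.0, 0.0]]
ft_force: [-0.3, 0.8, -0.1]
gripper_width: 0.0879
```

Request:
play_rows(steps=[{"dp":[0,0,0],"delta_rot":[0,-0.18,0],"claw":100},{"dp":[0,0,0],"delta_rot":[0,-0.18,0],"claw":100},{"dp":[0,0,0],"delta_rot":[0,-0.18,0],"claw":100},{"dp":[0,0,0],"delta_rot":[0,-0.05,0],"claw":100},{"dp":[0,0,0],"delta_rot":[0,0,0],"claw":100}])

```text
time_s: 3.22
ee_pos: [0.5518, -0.0096, 0.2223]
orientation: [[0.707, -0.001, -0.708], [0.708, 0.0, 0.707], [-0.0, -1.0, 0.001]]
ft_force: [-0.5, -0.1, -0.1]
gripper_width: 0.0878
```

```bash
python3 - <<'E'
from h import *
W=vision.camera_info("wrist");im=vision.grab_frame("wrist");cv2.imwrite("pics/w1.png",im)
import pickle;pickle.dump(W,open("pics/w1.pkl","wb"))
goto([.5517,-.0093,.1],2.36)
E
```

```text
t 3.275 tcp [ 0.5518 -0.0096  0.2224] ang 2.356 tilt [-4.e-04 -1.e+00  4.e-04] | dp cm [ 0.02 12.24  0.02] | roty -0.004 F [-0.4 -0.2 -0. ] w 0.0879
```

View pics/w1.png

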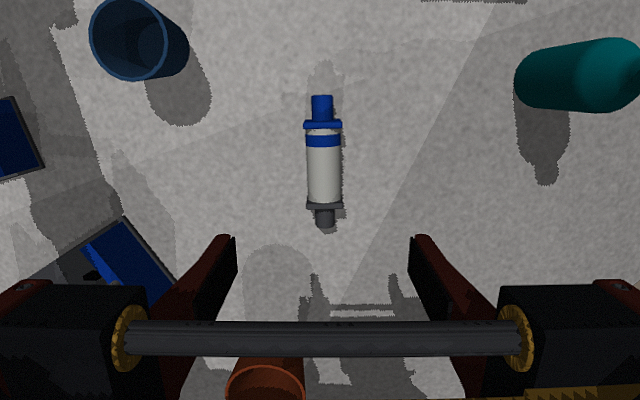

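Wrist view: the cartridge is roughly centred, with the blue stub up at (321,96) and the grey stub down at (325,227). Collars are at (322,125) and (324,206).

```bash
python3 - <<'E'
from h import *
import pickle;W=pickle.load(open("pics/w1.pkl","rb"));im=cv2.imread("pics/w1.png")
T=vision.camera_info("top")
f=lambda x,y:(190+x/2.75,100+y/2.75)
bb=blobs(im,(105,120,40),(122,255,255),40,(290,80,360,150));print([(cen(c),cv2.boundingRect(c)) for c in bb])
# body left/right edges by saturation-free brightness rows 155..195
g=cv2.cvtColor(im,cv2.COLOR_BGR2GRAY).astype(float)
for r in (155,170,185): 
    d=np.diff(cv2.GaussianBlur(g,(3,3),0)[r,295:355]);print(r,295+np.argmax(d),295+np.argmin(d),g[r,300:350:3])
P=onz(W,[(321,96),(325,227),(322.5,125),(324.3,206)],.0195);print(P.round(4))
for a,b in((0,1),(2,3)):print(((P[a]+P[b])/2).round(4),np.linalg.norm(P[a]-P[b]),np.arctan2(*(P[a]-P[b])[[1,0]]))
print(tri([(W,(321,96)),(T,f(319,279))]),tri([(W,(323,138)),(T,f(344,250))]))
E
```

```text
[(array([322.11431557, 113.70532915]), (303, 95, 39, 34)), (array([322.69894027, 140.54527938]), (306, 134, 35, 13))]
155 342 305 [148. 141. 112. 119. 136. 148. 153. 153. 153. 147. 142. 130. 111.  77.
  67. 152. 141.]
170 342 306 [140. 143. 132. 115. 137. 147. 151. 157. 153. 149. 142. 129. 114.  74.
  93. 148. 148.]
185 342 306 [144. 148. 139. 111. 131. 145. 150. 157. 155. 148. 141. 131. 113.  81.
  64. 152. 139.]
[[ 0.4978  0.042   0.0195]
 [ 0.6004 -0.0545  0.0195]
 [ 0.5192  0.0227  0.0195]
 [ 0.5824 -0.0377  0.0195]]
[ 0.5491 -0.0063  0.0195] 0.14083364586642813 2.386997988018312
[ 0.5508 -0.0075  0.0195] 0.08738185537572425 2.3790650046010065
(array([0.49745951, 0.04315965, 0.0216279 ]), [1.2, 1.2]) (array([0.52645156, 0.01623485, 0.03905814]), [1.1, 1.1])
```

```bash
python3 - <<'E'
from h import *
goto([.5495,-.0066,.0065],2.385)
E
```

```text
t 3.275 tcp [ 0.5518 -0.0096  0.2224] ang 2.356 tilt [-4.e-04 -1.e+00  4.e-04] | dp cm [ 0.06 21.59  0.36] | roty -0.029 F [-0.4 -0.2 -0. ] w 0.0879
```

Request:
play_rows(steps=[{"dp":[0.06,5,0.36],"delta_rot":[0,-0.029,0],"claw":100},{"dp":[0,5,0],"delta_rot":[0,0,0],"claw":100},{"dp":[0,5,0],"delta_rot":[0,0,0],"claw":100},{"dp":[0,3.5,0],"delta_rot":[0,0,0],"claw":100},{"dp":[0,2,0],"delta_rot":[0,0,0],"claw":100},{"dp":[0,1.1,0],"delta_rot":[0,0,0],"claw":100},{"dp":[0,0,0],"delta_rot":[0,0,0],"claw":100}])

```text
time_s: 4.15
ee_pos: [0.5502, -0.0064, 0.0068]
orientation: [[0.685, 0.0, -0.728], [0.728, -0.0, 0.685], [0.0, -1.0, -0.0]]
ft_force: [0.2, 1.5, 0.6]
gripper_width: 0.088
```

Request:
play_rows(grip_force=30, steps=[{"dp":[0,0,0],"delta_rot":[0,0,0],"claw":20},{"dp":[0,0,0],"delta_rot":[0,0,0],"claw":20},{"dp":[0,0,0],"delta_rot":[0,0,0],"claw":20},{"dp":[0,0,0],"delta_rot":[0,0,0],"claw":20},{"dp":[0,0,0],"delta_rot":[0,0,0],"claw":20},{"dp":[0,0,0],"delta_rot":[0,0,0],"claw":20}])

```text
time_s: 4.9
ee_pos: [0.5499, -0.0064, 0.0067]
orientation: [[0.685, 0.0, -0.728], [0.728, -0.0, 0.685], [0.0, -1.0, -0.0]]
ft_force: [-0.5, 0.4, 1.1]
gripper_width: 0.035
```

Request:
play_rows(steps=[{"dp":[0,-2,0],"delta_rot":[0,0,0],"claw":20},{"dp":[0,-5,0],"delta_rot":[0,0,0],"claw":20},{"dp":[0,-5,0],"delta_rot":[0,0.02,0],"claw":20},{"dp":[0,-5,0],"delta_rot":[0,0.17,0],"claw":20},{"dp":[0,-4,0],"delta_rot":[0,0.17,0],"claw":20},{"dp":[0,0,0],"delta_rot":[0,0.18,0],"claw":20},{"dp":[0,0,0],"delta_rot":[0,0.18,0],"claw":20},{"dp":[0,0,0],"delta_rot":[0,0.17,0],"claw":20},{"dp":[0,0,0],"delta_rot":[0,0.17,0],"claw":20},{"dp":[0,0,0],"delta_rot":[0,0,0],"claw":20}])

```text
time_s: 6.15
ee_pos: [0.5496, -0.0061, 0.2176]
orientation: [[0.971, 0.001, 0.24], [-0.24, -0.0, 0.971], [0.001, -1.0, 0.0]]
ft_force: [0.1, -1.4, -2.4]
gripper_width: 0.0352
```

```bash
python3 - <<'E'
from h import *
c=np.array([.4526,-.319]);x=np.array([np.cos(-.246),np.sin(-.246)])
goto([*(c+.11*x),.22],1.325); goto([*c,.22],1.325)
E
```

```text
t 6.15 tcp [ 0.5496 -0.0061  0.2176] ang 1.329 tilt [ 5.e-04 -1.e+00  1.e-04] | dp cm [  9.07  -0.24 -32.75] | roty 0.004 F [ 0.1 -1.4 -2.4] w 0.0352
t 6.15 tcp [ 0.5496 -0.0061  0.2176] ang 1.329 tilt [ 5.e-04 -1.e+00  1.e-04] | dp cm [ -1.93  -0.25 -32.71] | roty 0.004 F [ 0.1 -1.4 -2.4] w 0.0352
```

Request:
play_rows(steps=[{"dp":[1.5,0,-5.4],"delta_rot":[0,0,0],"claw":20},{"dp":[1.5,0,-5.4],"delta_rot":[0,0,0],"claw":20},{"dp":[1.5,0,-5.4],"delta_rot":[0,0,0],"claw":20},{"dp":[1.5,0,-5.4],"delta_rot":[0,0,0],"claw":20},{"dp":[1.5,0,-5.4],"delta_rot":[0,0,0],"claw":20},{"dp":[1.5,0,-5.4],"delta_rot":[0,0,0],"claw":20},{"dp":[0,0,0],"delta_rot":[0,0,0],"claw":20},{"dp":[0,0,0],"delta_rot":[0,0,0],"claw":20}])

```text
time_s: 7.15
ee_pos: [0.5589, -0.3416, 0.2167]
orientation: [[0.971, 0.0, 0.239], [-0.239, 0.001, 0.971], [-0.0, -1.0, 0.001]]
ft_force: [0.5, -0.5, -1.5]
gripper_width: 0.0354
```

```bash
python3 - <<'E'
from h import *
import pickle
W=vision.camera_info("wrist");im=vision.grab_frame("wrist");cv2.imwrite("pics/w2.png",im)
pickle.dump(W,open("pics/w2.pkl","wb"))
goto([.4526,-.319,.22],1.325)
E
```

```text
t 7.2 tcp [ 0.5593 -0.3407  0.2168] ang 1.33 tilt [-1.0e-04 -1.0e+00  1.5e-03] | dp cm [-10.88  -0.32  -0.43] | roty 0.005 F [ 0.3  0.5 -1.3] w 0.0354
```

View pics/w2.png

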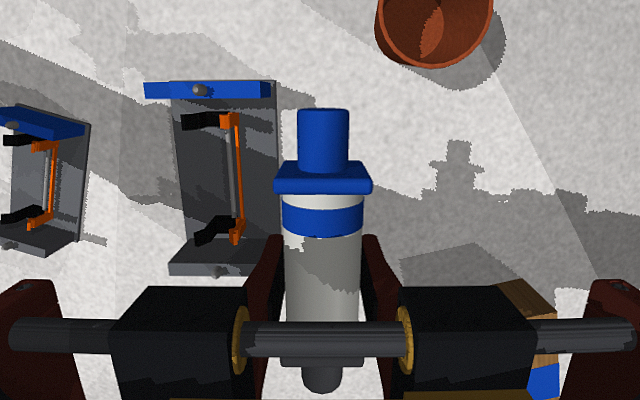

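Wrist view: the large box is on the left, with the blue wall's top at (208,89) and its pin near (200,89). The grey pin is near (218,270). The orange jaw is on the right (box +x), as expected. The held cartridge is centred at column 322. I'll zoom on the pins and wall ends.

```bash
python3 - <<'E'
from h import *
im=cv2.imread("pics/w2.png")
a=cv2.resize(im[72:132,135:290],None,fx=4.6,fy=4.6,interpolation=cv2.INTER_CUBIC)
b=cv2.resize(im[215:285,135:290],None,fx=4.6,fy=4.6,interpolation=cv2.INTER_CUBIC)
cv2.imwrite("pics/crop2.png",np.clip(np.vstack([a,b])*1.5,0,255))
E
```

```text
[ WARN:0@0.509] global loadsave.cpp:1063 imwrite_ Unsupported depth image for selected encoder is fallbacked to CV_8U.
```

View pics/crop2.png

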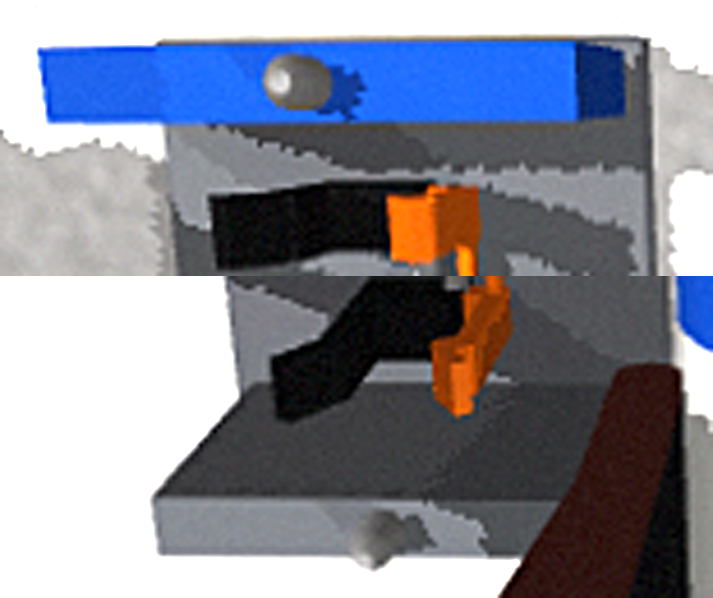

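Crop: blue wall top-face corners are (40,48), (575,42), (580,122) and (47,124), with the blue pin tip at (281,80). The grey wall's left end is (157,525) and the grey pin tip (373,556).

```bash
python3 - <<'E'
from h import *
import pickle;W=pickle.load(open("pics/w2.pkl","rb"));T=vision.camera_info("top")
np.set_printoptions(precision=4,suppress=True)
A=lambda x,y:(135+x/4.6,72+y/4.6); B=lambda x,y:(135+x/4.6,215+(y-276)/4.6)
bw=onz(W,[A(40,48),A(575,42),A(580,122),A(47,124)],.07);print(bw,bw.mean(0),[np.linalg.norm(bw[i]-bw[i-1]) for i in range(4)])
ax=(bw[1]+bw[2]-bw[0]-bw[3]);print("wall ang+90",np.arctan2(ax[1],ax[0])+np.pi/2)
pb=onz(W,[A(281,80)],.084)[0];pg=onz(W,[B(373,556)],.084)[0]
print("pins",pb,pg,np.linalg.norm(pb-pg),(pb+pg)/2,np.arctan2(*(pb-pg)[[1,0]]))
gl=onz(W,[B(155,497),B(160,553)],.07);bl=bw[[0,3]].mean(0)
print("left ends",gl,np.arctan2(*(bl-gl.mean(0))[[1,0]]),np.linalg.norm(bl-gl.mean(0)))
f=lambda x,y:(190+x/2.75,100+y/2.75)
print("tri bluepin",tri([(W,A(281,80)),(T,f(587,288))]))
print("tri walltop L",tri([(W,A(47,124)),(T,f(571,346))]),tri([(W,A(40,48)),(T,f(563,343))]),"R",tri([(W,A(575,42)),(T,f(592,243))]))
# held cartridge axis, tool frame
s=env.sense();P=onz(W,[(323.2,109),(323,184)],s["ee_pos"][2]+.013);print("cart in tool",((P-s["ee_pos"])@s["orientation"]))
E
```

```text
[[ 0.4324 -0.2202  0.07  ]
 [ 0.5291 -0.2441  0.07  ]
 [ 0.526  -0.258   0.07  ]
 [ 0.4287 -0.2334  0.07  ]] [ 0.479 -0.239  0.07 ] [np.float64(0.013683107765626168), np.float64(0.0996389515371583), np.float64(0.014216693407958194), np.float64(0.10038502504931107)]
wall ang+90 1.325864854782253
pins [ 0.479  -0.2383  0.084 ] [ 0.4401 -0.4033  0.084 ] 0.16944916112700276 [ 0.4595 -0.3208  0.084 ] 1.3388113688856014
left ends [[ 0.3922 -0.3854  0.07  ]
 [ 0.3882 -0.3983  0.07  ]] 1.3310860338014479 0.16990208421459
tri bluepin (array([ 0.4779, -0.2382,  0.0807]), [0.2, 0.2])
tri walltop L (array([ 0.42  , -0.228 ,  0.0493]), [3.5, 3.5]) (array([ 0.4238, -0.2168,  0.051 ]), [0.8, 0.8]) R (array([ 0.5287, -0.2451,  0.0707]), [1.1, 1.1])
cart in tool [[ 0.0005 -0.0129  0.0711]
 [ 0.0004 -0.0129  0.039 ]]
```

```bash
python3 - <<'E'
from h import *
goto([.459,-.321,.09],1.331)
E
```

```text
t 7.2 tcp [ 0.5593 -0.3407  0.2168] ang 1.33 tilt [-1.0e-04 -1.0e+00  1.5e-03] | dp cm [-10.21  12.68  -0.49] | roty -0.001 F [ 0.3  0.5 -1.3] w 0.0354
```

Request:
play_rows(grip_force=60, steps=[{"dp":[-5.1,0,-0.25],"delta_rot":[0,0,0],"claw":10},{"dp":[-5.1,0,-0.25],"delta_rot":[0,0,0],"claw":10},{"dp":[0,5,0],"delta_rot":[0,0,0],"claw":10},{"dp":[0,5,0],"delta_rot":[0,0,0],"claw":10},{"dp":[0,2.7,0],"delta_rot":[0,0,0],"claw":10},{"dp":[0,0,0],"delta_rot":[0,0,0],"claw":10},{"dp":[0,0,0],"delta_rot":[0,0,0],"claw":10}])

```text
time_s: 8.07
ee_pos: [0.4601, -0.3223, 0.0912]
orientation: [[0.971, 0.002, 0.24], [-0.24, -0.001, 0.971], [0.002, -1.0, -0.0]]
ft_force: [-0.0, -0.1, -1.3]
gripper_width: 0.0351
```

```bash
python3 - <<'E'
from h import *
import pickle
W=vision.camera_info("wrist");im=vision.grab_frame("wrist");cv2.imwrite("pics/w3.png",im)
pickle.dump(W,open("pics/w3.pkl","wb"))
goto([.459,-.321,.065],1.331)
np.set_printoptions(precision=1,suppress=True)
c,s=np.cos(1.331),np.sin(1.331);f=lambda x,y,z:[.459+s*x+c*y,-.321-c*x+s*y,z]
print("pred pin,wallcorners,prong inner",proj(W,[f(0,85,.084),f(-50,78,.07),f(50,78,.07),f(-11.5e-3,.064,.048)]) if 0 else proj(W,[f(0,.085,.084),f(-.05,.078,.07),f(.05,.078,.07)]))
E
```

```text
t 8.125 tcp [ 0.4602 -0.3227  0.0915] ang 1.328 tilt [ 2.9e-03 -1.0e+00 -7.0e-04] | dp cm [-0.17  2.65  0.13] | roty -0.003 F [ 0.8 -0.2 -1. ] w 0.0347
pred pin,wallcorners,prong inner [[318.4  76. ]
 [219.6  92.4]
 [417.9  91.7]]
```

View pics/w3.png

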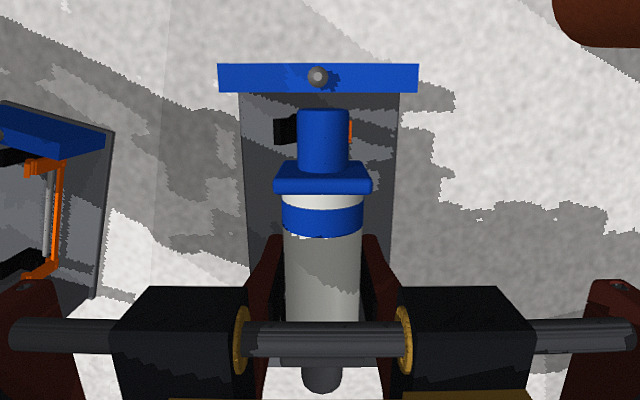

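View matches: pin tip at (317.5,76) against (318.4,76) predicted. I correct by about 2 mm and go down.

Request:
play_rows(steps=[{"dp":[-0.2,0.6,0.1],"delta_rot":[0,0,0],"claw":10},{"dp":[0,1,0],"delta_rot":[0,0,0],"claw":10},{"dp":[0,1,0],"delta_rot":[0,0,0],"claw":10},{"dp":[0,0,0],"delta_rot":[0,0,0],"claw":10}])

```text
time_s: 8.62
ee_pos: [0.4563, -0.3209, 0.0625]
orientation: [[0.97, -0.002, 0.242], [-0.242, 0.001, 0.97], [-0.002, -1.0, 0.001]]
ft_force: [1.0, 1.1, -0.8]
gripper_width: 0.0351
```

Request:
play_rows(steps=[{"dp":[0,0.7,0],"delta_rot":[0,0,0],"claw":10},{"dp":[0,0.5,0],"delta_rot":[0,0,0],"claw":10},{"dp":[0,0.5,0],"delta_rot":[0,0,0],"claw":10}])

```text
time_s: 9.0
ee_pos: [0.4571, -0.3214, 0.0463]
orientation: [[0.97, 0.0, 0.242], [-0.242, 0.0, 0.97], [0.0, -1.0, 0.0]]
ft_force: [-0.0, 0.2, -1.5]
gripper_width: 0.0349
```

Request:
play_rows(steps=[{"dp":[0,0.5,0],"delta_rot":[0,0,0],"claw":10},{"dp":[0,0.5,0],"delta_rot":[0,0,0],"claw":10},{"dp":[0,0.5,0],"delta_rot":[0,0,0],"claw":10}])

```text
time_s: 9.38
ee_pos: [0.4575, -0.3217, 0.0322]
orientation: [[0.971, 0.001, 0.241], [-0.241, -0.001, 0.971], [0.001, -1.0, -0.001]]
ft_force: [-1.3, -0.7, 4.9]
gripper_width: 0.0351
```

Request:
play_rows(steps=[{"dp":[0,0.4,0],"delta_rot":[0,0,0],"claw":10},{"dp":[0,0.3,0],"delta_rot":[0,0,0],"claw":10},{"dp":[0,0,0],"delta_rot":[0,0,0],"claw":10}])

```text
time_s: 9.75
ee_pos: [0.4578, -0.3218, 0.0251]
orientation: [[0.97, 0.001, 0.242], [-0.242, -0.001, 0.97], [0.001, -1.0, -0.001]]
ft_force: [-0.7, -0.3, 3.5]
gripper_width: 0.0352
```

Request:
play_rows(steps=[{"dp":[0,0.2,0],"delta_rot":[0,0,0],"claw":10},{"dp":[0,0,0],"delta_rot":[0,0,0],"claw":10}])

```text
time_s: 10.0
ee_pos: [0.4578, -0.3219, 0.0249]
orientation: [[0.97, 0.001, 0.242], [-0.242, -0.002, 0.97], [0.001, -1.0, -0.001]]
ft_force: [-5.7, 2.9, 23.1]
gripper_width: 0.0345
```

Request:
play_rows(steps=[{"dp":[0,0,0],"delta_rot":[0,0,0],"claw":70},{"dp":[0,0,0],"delta_rot":[0,0,0],"claw":70},{"dp":[0,0,0],"delta_rot":[0,0,0],"claw":70},{"dp":[0,-2,0],"delta_rot":[0,0,0],"claw":70},{"dp":[0,-5,0],"delta_rot":[0,0,0],"claw":70},{"dp":[0,-6,0],"delta_rot":[0,0,0],"claw":70},{"dp":[0,-6,0],"delta_rot":[0,0,0],"claw":70},{"dp":[0,0,-4],"delta_rot":[0,0,0],"claw":70},{"dp":[0,0,0],"delta_rot":[0,0,0],"claw":70}])

```text
time_s: 11.12
ee_pos: [0.4459, -0.3635, 0.213]
orientation: [[0.969, -0.0, 0.246], [-0.246, -0.002, 0.969], [0.0, -1.0, -0.002]]
ft_force: [-0.2, 0.6, -0.2]
gripper_width: 0.0615
```

```bash
python3 - <<'E'
from h import *
import pickle
W=vision.camera_info("wrist");im=vision.grab_frame("wrist");cv2.imwrite("pics/w4.png",im)
pickle.dump(W,open("pics/w4.pkl","wb"))
goto([.459,-.321,.2],1.331)
E
```

```text
t 11.175 tcp [ 0.4465 -0.3613  0.2123] ang 1.324 tilt [-6.e-04 -1.e+00 -1.e-04] | dp cm [0.23 1.23 4.21] | roty -0.007 F [0.1 0.3 0.2] w 0.0614
```

View pics/w4.png

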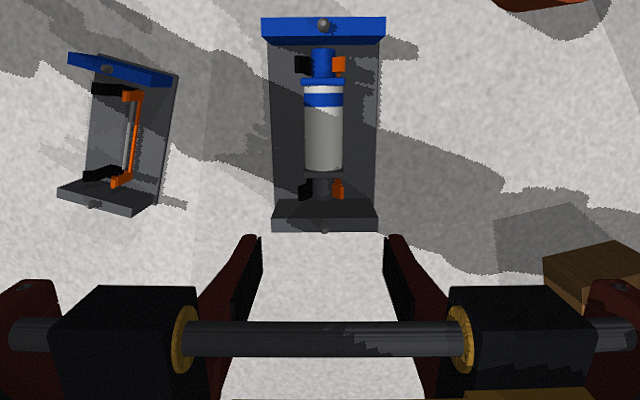

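View: the cartridge lies in the box with the blue stub at the blue wall. Collars are at (322,81) and (322,175), with orange noses beside both stubs at (339,65) and (338,188). I'll check numerically and plan the cover.

```bash
python3 - <<'E'
from h import *
import pickle;W=pickle.load(open("pics/w4.pkl","rb"));im=cv2.imread("pics/w4.png")
np.set_printoptions(precision=1,suppress=True)
pins=onz(W,[(323,21.5),(324.3,232)],.084);m=pins.mean(0);a=np.arctan2(*(pins[0]-pins[1])[[1,0]]);print("box",m.round(4),a.round(4),np.linalg.norm(pins[0]-pins[1]).round(4))
m,a=np.array([.459,-.321]),1.331
f=lambda x,y,z:[m[0]+np.sin(a)*x+np.cos(a)*y,m[1]-np.cos(a)*x+np.sin(a)*y,z]
print("pred pins",proj(W,[f(0,.085,.084),f(0,-.085,.084)]))
print("pred stub end top z49",proj(W,[f(0,.07,.049)]),"blue collar top edges y45,y38",proj(W,[f(-.0195,.045,.0575),f(.0195,.045,.0575),f(.0195,.038,.0575),f(-.0195,.038,.0575)]))
print("stub sides y55 z38",proj(W,[f(-.011,.055,.038),f(.011,.055,.038),f(-.0195,-.045,.0575),f(.0195,-.045,.0575)]))
print("noses (11.5..,z48)",proj(W,[f(.0075,.057,.048),f(.0075,-.057,.048),f(.0155,.057,.061),f(.0155,-.057,.061)]))
bl=blobs(im,(105,120,40),(122,255,255),20,(290,45,355,110));print([cv2.boundingRect(c) for c in bl])
og=blobs(im,(5,120,60),(18,255,255),5,(290,45,355,210));print([(cv2.boundingRect(c),cen(c)) for c in og])
big=cv2.resize(im[10:240,255:395],None,fx=2.6,fy=2.6,interpolation=cv2.INTER_CUBIC)
cv2.imwrite("pics/crop4.png",np.clip(np.hstack([big,])*1.3,0,255).astype('uint8'))
# cover plan
h=np.array([.4665,.287]);goto([.459,-.321,.26],1.331);goto([*h,.26],2.35)
E
```

```text
box [ 0.5 -0.3  0.1] 1.3284 0.1722
pred pins [[323.8  22.5]
 [325.4 230.4]]
pred stub end top z49 [[323.7  48.6]] blue collar top edges y45,y38 [[301.4  78.6]
 [346.7  78.1]
 [346.6  86.5]
 [301.6  87. ]]
stub sides y55 z38 [[311.7  67.6]
 [336.   67.4]
 [303.9 179.8]
 [345.8 179.4]]
noses (11.5..,z48) [[332.4  64.3]
 [332.6 189.2]
 [342.3  63.2]
 [341.6 192.9]]
[(300, 48, 45, 38), (303, 93, 40, 14)]
[((332, 56, 14, 21), array([338.2,  64.5])), ((332, 178, 12, 22), array([337.6, 189.1]))]
t 11.175 tcp [ 0.4 -0.4  0.2] ang 1.324 tilt [-0. -1. -0.] | dp cm [ 0.2 -4.8  4.2] | roty -0.007 F [0.1 0.3 0.2] w 0.0614
t 11.175 tcp [ 0.4 -0.4  0.2] ang 1.324 tilt [-0. -1. -0.] | dp cm [-13.9  -4.8  63.4] | roty -1.026 F [0.1 0.3 0.2] w 0.0614
```

View pics/crop4.png

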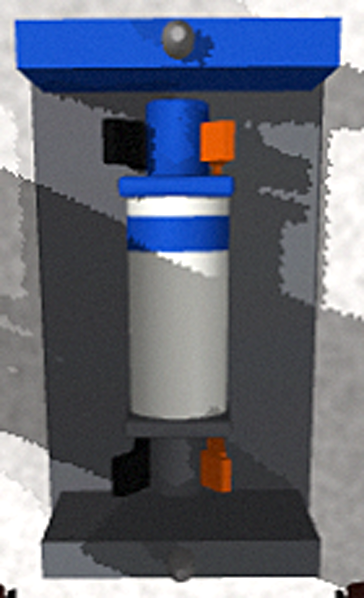

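Noses match the closed positions (332–346 px against 332–342 predicted), and the collar and stub end are within 1–2 px of nominal, so the cartridge is home. On to the cover.

Request:
play_rows(steps=[{"dp":[0,-4.8,0],"delta_rot":[0,0,0],"claw":100},{"dp":[-1.26,0,5.76],"delta_rot":[0,0,0],"claw":100},{"dp":[-1.26,0,5.76],"delta_rot":[0,0,0],"claw":100},{"dp":[-1.26,0,5.76],"delta_rot":[0,0,0],"claw":100},{"dp":[-1.26,0,5.76],"delta_rot":[0,0,0],"claw":100},{"dp":[-1.26,0,5.76],"delta_rot":[0,0,0],"claw":100},{"dp":[-1.26,0,5.76],"delta_rot":[0,0,0],"claw":100},{"dp":[-1.26,0,5.76],"delta_rot":[0,0,0],"claw":100},{"dp":[-1.26,0,5.76],"delta_rot":[0,0,0],"claw":100},{"dp":[-1.26,0,5.76],"delta_rot":[0,0,0],"claw":100}])

```text
time_s: 12.42
ee_pos: [0.4614, 0.1728, 0.26]
orientation: [[0.971, -0.001, 0.24], [-0.24, -0.0, 0.971], [-0.001, -1.0, -0.0]]
ft_force: [1.5, 0.7, -0.1]
gripper_width: 0.0875
```

Request:
play_rows(steps=[{"dp":[-1.26,0,5.76],"delta_rot":[0,0,0],"claw":100},{"dp":[-1.26,0,5.76],"delta_rot":[0,0,0],"claw":100},{"dp":[0,0,0],"delta_rot":[0,-0.17,0],"claw":100},{"dp":[0,0,0],"delta_rot":[0,-0.17,0],"claw":100},{"dp":[0,0,0],"delta_rot":[0,-0.17,0],"claw":100},{"dp":[0,0,0],"delta_rot":[0,-0.17,0],"claw":100},{"dp":[0,0,0],"delta_rot":[0,-0.17,0],"claw":100},{"dp":[0,0,0],"delta_rot":[0,-0.17,0],"claw":100},{"dp":[0,0,0],"delta_rot":[0,0,0],"claw":100},{"dp":[0,0,0],"delta_rot":[0,0,0],"claw":100}])

```text
time_s: 13.68
ee_pos: [0.4654, 0.2884, 0.2603]
orientation: [[0.715, -0.001, -0.699], [0.699, -0.0, 0.715], [-0.001, -1.0, 0.001]]
ft_force: [-0.4, -0.1, -0.0]
gripper_width: 0.0878
```

```bash
python3 - <<'E'
from h import *
import pickle
W=vision.camera_info("wrist");im=vision.grab_frame("wrist");cv2.imwrite("pics/w5.png",im)
pickle.dump(W,open("pics/w5.pkl","wb"))
goto([.4665,.287,.1],2.35)
E
```

```text
t 13.725 tcp [0.4656 0.2884 0.2604] ang 2.345 tilt [-5.e-04 -1.e+00  2.e-04] | dp cm [-0.02 16.04 -0.17] | roty -0.005 F [-0.4  0.   0.2] w 0.088
```

View pics/w5.png

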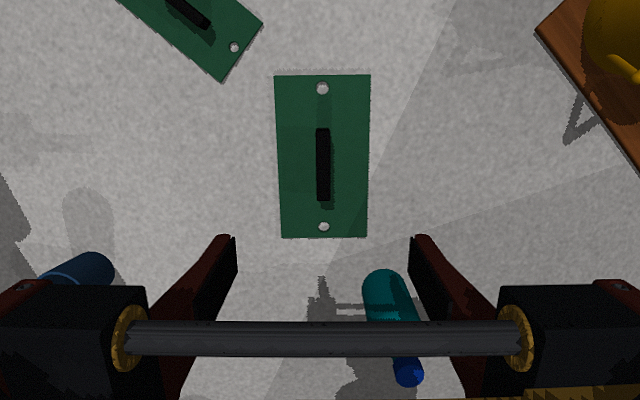

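Wrist view: the large cover has its holes at (322,88) and (323.5,226) and the rib at (323,164). The soap bottle is behind, at (390,310).

```bash
python3 - <<'E'
from h import *
import pickle;W=pickle.load(open("pics/w5.pkl","rb"));im=cv2.imread("pics/w5.png");T=vision.camera_info("top")
np.set_printoptions(precision=4,suppress=True)
hs=[]
g=cv2.inRange(cv2.cvtColor(im,cv2.COLOR_BGR2HSV),(60,60,20),(95,255,255))
for (u,v) in((322,88),(324,226)):
    sub=255-g[v-10:v+11,u-10:u+11];n,l,s,c=cv2.connectedComponentsWithStats(sub);k=l[10,10];hs.append(c[k]+(u-10,v-10));print(hs[-1],s[k])
P=onz(W,hs,.005);print("holes",P,P.mean(0),np.linalg.norm(P[0]-P[1]),np.arctan2(*(P[0]-P[1])[[1,0]]))
dk=blobs(im,(0,0,0),(180,255,40),50,(300,115,345,215))[0];r=cv2.minAreaRect(dk);print("rib",r,cv2.boundingRect(dk),onz(W,[r[0]],.04),tri([(W,hs[0]),(T,(190+44/2.75,100+361/2.75))]),tri([(W,hs[1]),(T,(190+156/2.75,100+256/2.75))]))
b=onz(T,[(190+146/2.75,100+103/2.75)],.16);print("bottle",b,(b-env.sense()["ee_pos"])@env.sense()["orientation"])
goto([*P.mean(0)[:2],.0115],np.arctan2(*(P[0]-P[1])[[1,0]]))
E
```

```text
[321.8921  87.4245] [  4   3  13  14 139]
[323.3133 226.0361] [ 4  6 12  9 83]
holes [[0.4066 0.3475 0.005 ]
 [0.5259 0.2276 0.005 ]] [0.4663 0.2875 0.005 ] 0.16916649575859302 2.354095957342719
rib ((324.5774230957031, 168.49005126953125), (81.2637939453125, 18.03180503845215), 89.01223754882812) (315, 128, 20, 82) [[0.4694 0.2874 0.04  ]] (array([0.4068, 0.3473, 0.0028]), [0.4, 0.4]) (array([0.5263, 0.2267, 0.002 ]), [0.5, 0.5])
bottle [[0.6518 0.2171 0.16  ]] [[ 0.0834  0.1003 -0.1812]]
t 13.725 tcp [0.4656 0.2884 0.2604] ang 2.345 tilt [-0.0005 -1.      0.0002] | dp cm [ 0.   24.89 -0.11] | roty -0.009 F [-0.4  0.   0.2] w 0.088
```

Request:
play_rows(grip_force=50, steps=[{"dp":[0,5,-0.1],"delta_rot":[0,-0.009,0],"claw":70},{"dp":[0,6,0],"delta_rot":[0,0,0],"claw":70},{"dp":[0,6,0],"delta_rot":[0,0,0],"claw":70},{"dp":[0,5,0],"delta_rot":[0,0,0],"claw":70},{"dp":[0,2,0],"delta_rot":[0,0,0],"claw":70},{"dp":[0,0.9,0],"delta_rot":[0,0,0],"claw":70},{"dp":[0,0,0],"delta_rot":[0,0,0],"claw":70}])

```text
time_s: 14.6
ee_pos: [0.4674, 0.2881, 0.0127]
orientation: [[0.708, 0.001, -0.707], [0.707, 0.001, 0.708], [0.002, -1.0, -0.0]]
ft_force: [0.4, -0.6, -0.0]
gripper_width: 0.0615
```

Request:
play_rows(steps=[{"dp":[0,0,0],"delta_rot":[0,0,0],"claw":2},{"dp":[0,0,0],"delta_rot":[0,0,0],"claw":2},{"dp":[0,0,0],"delta_rot":[0,0,0],"claw":2},{"dp":[0,0,0],"delta_rot":[0,0,0],"claw":2},{"dp":[0,0,0],"delta_rot":[0,0,0],"claw":2},{"dp":[0,0,0],"delta_rot":[0,0,0],"claw":2}])

```text
time_s: 15.35
ee_pos: [0.4668, 0.2875, 0.0117]
orientation: [[0.707, 0.0, -0.707], [0.707, -0.0, 0.707], [0.0, -1.0, -0.0]]
ft_force: [-0.2, 0.4, 1.6]
gripper_width: 0.0157
```

Request:
play_rows(steps=[{"dp":[0,-2,0],"delta_rot":[0,0,0],"claw":2},{"dp":[0,-4,0],"delta_rot":[0,0,0],"claw":2},{"dp":[0,-5,0],"delta_rot":[0,0,0],"claw":2},{"dp":[0,-5,0],"delta_rot":[0,0,0],"claw":2},{"dp":[0,-5,0],"delta_rot":[0,0,0],"claw":2},{"dp":[0,-3,0],"delta_rot":[0,0.1,0],"claw":2},{"dp":[0,0,0],"delta_rot":[0,0.15,0],"claw":2},{"dp":[0,0,0],"delta_rot":[0,0.15,0],"claw":2},{"dp":[0,0,0],"delta_rot":[0,0.15,0],"claw":2},{"dp":[0,0,0],"delta_rot":[0,0.15,0],"claw":2}])

```text
time_s: 16.6
ee_pos: [0.4659, 0.2875, 0.2525]
orientation: [[0.997, -0.0, -0.081], [0.081, -0.0, 0.997], [-0.0, -1.0, -0.0]]
ft_force: [0.2, 0.8, -2.7]
gripper_width: 0.0157
```

Request:
play_rows(steps=[{"dp":[0,0,0],"delta_rot":[0,0.15,0],"claw":2},{"dp":[0,0,0],"delta_rot":[0,0.12,0],"claw":2},{"dp":[0,0,0],"delta_rot":[0,0.054,0],"claw":2},{"dp":[0,0,0],"delta_rot":[0,0,0],"claw":2}])

```text
time_s: 17.1
ee_pos: [0.466, 0.2876, 0.2523]
orientation: [[0.972, 0.0, 0.235], [-0.235, 0.0, 0.972], [0.0, -1.0, 0.0]]
ft_force: [0.6, 0.4, -2.8]
gripper_width: 0.0159
```

```bash
python3 - <<'E'
from h import *
goto([.459,-.321,.25],1.331)
E
```

```text
t 17.1 tcp [0.466  0.2876 0.2523] ang 1.333 tilt [ 1.e-04 -1.e+00  0.e+00] | dp cm [ 13.64   0.23 -59.32] | roty 0.002 F [ 0.6  0.4 -2.8] w 0.0159
```

Request:
play_rows(steps=[{"dp":[1.13,0,-4.94],"delta_rot":[0,0,0],"claw":2},{"dp":[1.13,0,-4.94],"delta_rot":[0,0,0],"claw":2},{"dp":[1.13,0,-4.94],"delta_rot":[0,0,0],"claw":2},{"dp":[1.14,0,-4.94],"delta_rot":[0,0,0],"claw":2},{"dp":[1.14,0,-4.94],"delta_rot":[0,0,0],"claw":2},{"dp":[1.14,0,-4.94],"delta_rot":[0,0,0],"claw":2},{"dp":[1.14,0,-4.94],"delta_rot":[0,0,0],"claw":2},{"dp":[1.14,0,-4.94],"delta_rot":[0,0,0],"claw":2},{"dp":[1.14,0,-4.94],"delta_rot":[0,0,0],"claw":2},{"dp":[1.14,0,-4.94],"delta_rot":[0,0,0],"claw":2}])

```text
time_s: 18.35
ee_pos: [0.4599, -0.2206, 0.2522]
orientation: [[0.972, 0.001, 0.235], [-0.235, 0.0, 0.972], [0.001, -1.0, 0.0]]
ft_force: [1.3, 0.4, -2.5]
gripper_width: 0.0158
```

Request:
play_rows(steps=[{"dp":[1.14,0,-4.94],"delta_rot":[0,0,0],"claw":2},{"dp":[1.14,0,-4.94],"delta_rot":[0,0,0],"claw":2},{"dp":[0,0,0],"delta_rot":[0,0,0],"claw":2},{"dp":[0,5,0],"delta_rot":[0,0,0],"claw":2},{"dp":[0,5,0],"delta_rot":[0,0,0],"claw":2},{"dp":[0,3,0],"delta_rot":[0,0,0],"claw":2},{"dp":[0,0,0],"delta_rot":[0,0,0],"claw":2},{"dp":[0,0,0],"delta_rot":[0,0,0],"claw":2}])

```text
time_s: 19.35
ee_pos: [0.4601, -0.3206, 0.1232]
orientation: [[0.972, 0.002, 0.236], [-0.236, -0.001, 0.972], [0.002, -1.0, -0.0]]
ft_force: [0.3, -0.7, -2.3]
gripper_width: 0.0154
```

```bash
python3 - <<'E'
from h import *
import pickle
W=vision.camera_info("wrist");im=vision.grab_frame("wrist");cv2.imwrite("pics/w6.png",im)
pickle.dump(W,open("pics/w6.pkl","wb"))
goto([.459,-.321,.1],1.331)
np.set_printoptions(precision=4,suppress=True)
c,s=np.cos(1.331),np.sin(1.331);f=lambda x,y,z:[.459+s*x+c*y,-.321-c*x+s*y,z]
print("pred pins",proj(W,[f(0,.085,.084),f(0,-.085,.084)]))
S=env.sense();print("plate holes pred",proj(W,[S["ee_pos"]+S["orientation"]@[0,.0055,z] for z in(.085,-.085)]))
E
```

```text
t 19.4 tcp [ 0.4603 -0.321   0.1236] ang 1.333 tilt [ 3.e-03 -1.e+00 -7.e-04] | dp cm [-0.14  2.36 -0.03] | roty 0.002 F [ 0.7  0.3 -3. ] w 0.0154
pred pins [[320.268   81.2965]
 [320.3579 340.6773]]
plate holes pred [[322.5742  78.5752]
 [322.5618 378.5117]]
```

View pics/w6.png

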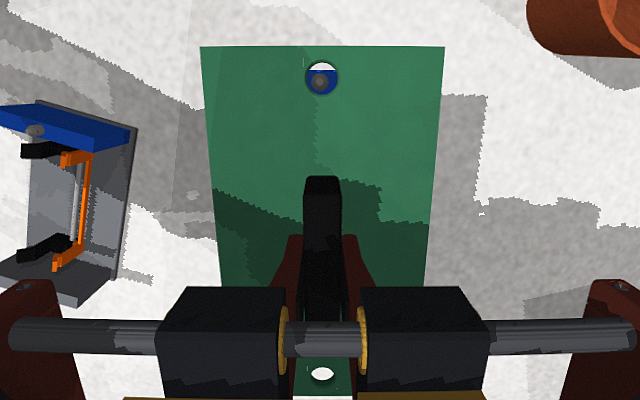

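View 11: pin tip at (320,81) seen through the hole, whose centre is (321.7,78). Both match prediction, so I shift about 1.2 mm and lower.

Request:
play_rows(steps=[{"dp":[-0.12,1,0],"delta_rot":[0,0,0],"claw":2},{"dp":[0,1,0],"delta_rot":[0,0,0],"claw":2},{"dp":[0,0.7,0],"delta_rot":[0,0,0],"claw":2},{"dp":[0,0.5,0],"delta_rot":[0,0,0],"claw":2},{"dp":[0,0.3,0],"delta_rot":[0,0,0],"claw":2},{"dp":[0,0,0],"delta_rot":[0,0,0],"claw":2}])

```text
time_s: 20.15
ee_pos: [0.4578, -0.3205, 0.0865]
orientation: [[0.972, -0.0, 0.237], [-0.237, 0.0, 0.972], [-0.0, -1.0, 0.0]]
ft_force: [0.8, 0.2, -1.6]
gripper_width: 0.0153
```

Request:
play_rows(steps=[{"dp":[0,0.3,0],"delta_rot":[0,0,0],"claw":2},{"dp":[0,0.3,0],"delta_rot":[0,0,0],"claw":2},{"dp":[0,0,0],"delta_rot":[0,0,0],"claw":2}])

```text
time_s: 20.52
ee_pos: [0.458, -0.3207, 0.0817]
orientation: [[0.972, 0.0, 0.237], [-0.237, -0.001, 0.972], [0.0, -1.0, -0.001]]
ft_force: [-2.1, 1.6, 7.1]
gripper_width: 0.0157
```

Request:
play_rows(steps=[{"dp":[0,0,0],"delta_rot":[0,0,0],"claw":60},{"dp":[0,0,0],"delta_rot":[0,0,0],"claw":60},{"dp":[0,0,0],"delta_rot":[0,0,0],"claw":60},{"dp":[0,0,0],"delta_rot":[0,0,0],"claw":60},{"dp":[0,-2,0],"delta_rot":[0,0,0],"claw":60},{"dp":[0,-5,0],"delta_rot":[0,0,0],"claw":60},{"dp":[0,-6,0],"delta_rot":[0,0,0],"claw":60},{"dp":[0,-5,0],"delta_rot":[0,0,0],"claw":60},{"dp":[0,0,0],"delta_rot":[0,0,0],"claw":60},{"dp":[0,0,0],"delta_rot":[0,0,0],"claw":60}])

```text
time_s: 21.78
ee_pos: [0.4573, -0.3204, 0.2599]
orientation: [[0.972, -0.001, 0.237], [-0.237, 0.0, 0.972], [-0.001, -1.0, 0.0]]
ft_force: [-0.2, -0.4, -0.5]
gripper_width: 0.0523
```

```bash
python3 - <<'E'
from h import *
np.set_printoptions(precision=4,suppress=True)
s=env.sense();W=vision.camera_info("wrist");im=vision.grab_frame("wrist");print(s["ee_pos"],s["ft_force"],s["gripper_width"])
c_,s_=np.cos(1.331),np.sin(1.331);f=lambda x,y,z:[.459+s_*x+c_*y,-.321-c_*x+s_*y,z]
pr=proj(W,[f(x,y,.076) for x,y in((-.055,.099),(.055,.099),(.055,-.099),(-.055,-.099))]);print("pred corners",pr)
g=blobs(im,(60,60,20),(95,255,255),500,(150,0,500,400))[0];print("green",cv2.boxPoints(cv2.minAreaRect(g)),cv2.approxPolyDP(g,6,True).reshape(-1,2).tolist())
print("pred pins",proj(W,[f(0,.085,.084),f(0,-.085,.084)]))
cv2.imwrite("pics/final.png",np.hstack([im[0:300,160:480],cv2.resize(vision.grab_frame("scene")[190:300,130:270],(382,300),interpolation=cv2.INTER_CUBIC)]))
E
```

```text
[ 0.4573 -0.3204  0.2599] [-0.1538 -0.3726 -0.537 ] 0.05230882184116917
pred corners [[265.4746  69.3198]
 [383.216   69.326 ]
 [374.3411 261.2005]
 [273.7266 261.1389]]
green [[265.  70.]
 [381.  70.]
 [381. 261.]
 [265. 261.]] [[265, 70], [273, 261], [372, 261], [381, 70]]
pred pins [[324.3533  84.5933]
 [324.0754 252.8297]]
```

View pics/final.png

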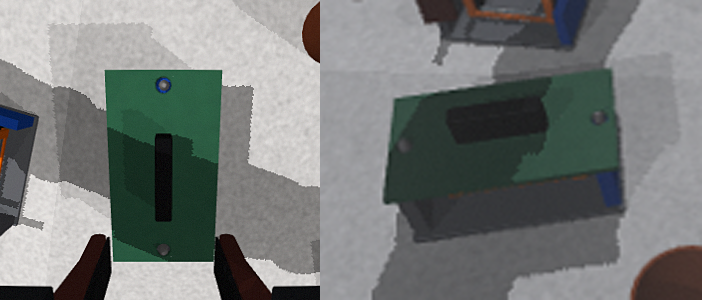

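The cover's corners are within 2 px of those predicted for the seated plate at z = 76 mm (top face). Both pins stand in their holes at (163,85) and (163,249), and the plate lies flat in the scene view. The gripper is clear, so I hand in.

```bash
python3 -c "
from workcell import env
print(env.hand_in())"
```

```text
the job is handed in; nothing more can be done
None
```

The filter is changed and the job was handed in after about 22 s of robot time; no verdict was reported back. All my last checks agreed and none failed.

- **Cartridge:** I pressed it into the large box with its blue end at the blue wall until it met a hard stop. The fingertips were then 25 mm up, the height I had worked out for fully home, with 23 N of force. A close wrist picture after release showed the orange noses closed over both stubs. Collars and stub end were within 1–2 pixels of where a seated cartridge should appear.
- **Cover:** I put the larger green plate over both pins. Contact came at the height expected for a seated plate. In the last pictures its four corners were within about 2 pixels of the seated prediction, both pins stood in their holes, and the plate looked flat from the side.
- **Bystanders:** The soap bottle, flower pot and blue cup were not approached closely. I did not measure their positions again at the end.

The cartridge was not visible after the cover went on, so its final position rests on the check made before that.

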